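Fetch the small icon for loan from behind the bell and candlestick

ROBOT

A 6-joint arm with a two-finger parallel gripper is mounted at the origin on the work surface. World frame = base frame: x ahead of the robot, y to its left, z up, the work surface at z = 0. Lengths are in m, angles in degrees, forces in N, time in s.
With the tool pointing down it reaches from about 0.35 to 0.875 m from the base axis. Payload 4.2 kg.
Tool frame: the origin (TCP) lies midway between the tips of the shut fingers; the grasp point (between the pads) lies 19 mm behind it; z points along the fingers, y is the line along which they close (so a half turn about z gives the same grasp; the last joint's range is limited). The gripper opens to 87 mm and grips with 3 to 60 N. Pads are 19 mm wide; open, the fingers measure 117 mm over their backs; the gripper's body (75 mm by 190 mm) begins 51 mm behind the grasp point.
Start: joints at [-49.87, 22.042, 0.453, 0, -68.411, -14.817], TCP at [0.267, -0.565, 0.223] pointing down, gripper open.
Joint ranges: [-179.83, 179.83], [-69.29, 118.12], [-61.27, 80.66], [-181.25, 117.63], [-171.15, -9.14], [-177.46, 177.46]. Speed limits (degrees/s): [159.86, 159.86, 180, 180, 180, 180].

INTERFACE

Orientations are given as a 3x3 rotation matrix whose columns are the frame's x, y, z axes.
In Python, from station import r, cams gives the robot as it stands.
- The arm moves only by the tool play_rows, never from a script. Its argument "commands" is text: rows parted by semicolons, each of 6 numbers parted by spaces: the shift along the world's x, y, z normalised to -1 to 1, where 1 is 30 mm, then the turn, a rotation vector about the world's x, y, z normalised to -1 to 1, where 1 is 0.15 rad. A call has 1 to 20 rows; each row shifts and turns the commanded pose from where the row before left it; what a row does not reach is not made up. A row lasts 1/10 s, in which the tool goes at most 50 mm and 8.59 degrees, less where a joint would pass 70% of its speed; a pose out of reach is approached as far as the arm can. A call with a number of a shift or a turn outside -1 to 1 is refused whole. A call with a gripper value outside its range is refused whole. "grip" is the finger opening in mm, from 0 to 87, set as the call begins (left out, the last holds). The fingers move at their own pace and stop on an object; the grip force is fixed at half the most. Time passes only in rows, so rows that do not move let the fingers close. It gives the time, the measured TCP pose, the force, the opening and the grip force at its end, in the units of the state.
- r.sense(): the state, without advancing time (a new reading comes with each control period).
- cams.capture(name): name is "side" or "top" or "wrist"; returns (picture, depth): 400x640x3 uint8, blue, green, red; 400x640 float32, m along the optical axis (not along the pixel's ray), 0 where there is no reading.
- cams.camera_info(name): a dict with "mtx" (3x3 intrinsics, pixels), "R" (3x3) and "t" (3): a world point X has camera coordinates R X + t. Camera axes: x right, y down, z forward; pixel columns grow to the right and rows downward; lengths in m; the calibration is good to about 2 mm. A picture is of the moment at which its call begins: read the wrist's pose just before it. camera_info takes no time and is no camera call; for the wrist camera it gives the pose at the moment of the call.
- r.finish_job(): hands the job in; it is judged then, once.
The state is a dict: "time_s": time; "joints": joint angles; "joint_velocities": joint speeds; "effort": joint torques, N m; "tcp_pos": TCP position; "ee_rot": TCP orientation; "wrist_force": force on the tool from outside, world axes, zero at the start; "moment": the same for the moment, N m; "gripper_width": opening from 0.0 (shut) to 1.0 (fully open); "gripper_force": force on a finger pad.
Only numpy, scipy, OpenCV 4.12 (cv2) and the standard library are available. Lean on these libraries where they do the work, as an engineer would, in place of code of your own. Each camera call takes 0.05 s, during which the arm holds its last target. There are 200 camera calls.

TASK

The small painted icon at the back of the grey storage tray is going out on loan. Move the candlestick and the handbell that stand in front of it into the green-felted side tray, then lay the icon face up and flat in the fitted foam pocket of the open loan box, then stand the orange removal ticket on the icon's empty spot, and only then put the candlestick and the bell back, each upright just where it stood at first. Set the collection pieces down rather than dropping them, never tip them over, and leave the blue pot and the little wooden box in the tray where they are.

Things in the scene. Friction and masses are not known exactly. Their poses are not given: they have to be found in the camera images.
- candlestick: Loose brass candlestick, upright, 125 tall: foot 56 across, slim stem, drip pan 42 across at 94 to 97, above it a round socket 26 across from 99 to 125 (grip it here from above). About 0.35 kg. Origin: centre of its underside, z up. Starts on one of the two round front spots of the storage tray.
- bell: Loose handbell standing on its mouth, 125 tall: grey-green bronze bell 62 across and 58 high, brown wooden handle 22 across from 60 to 118, rounded tip to 125 (grip the handle from above). About 0.30 kg. Origin: centre of its underside, z up. Starts on the other round front spot of the storage tray.
- icon: Loose small painted wooden panel, red and gold, lying face up: 50 (its x) by 80 (its y) by 20 thick, 0.12 kg. Grip it across the 50, along its x. Origin: centre of its underside, z out of the painted face. Starts on the rectangular spot at the back of the storage tray, x along the tray's x to 0.06 rad.
- ticket: Loose removal ticket: black weighted base 40 (x) by 60 (y) by 14 high with an upright orange plate 10 thick (x) by 56 wide (y) up to 72, white card on both faces, 0.14 kg. Grip the plate from above along its x. Origin: centre of its underside, z up. Starts on the table between robot and storage tray.
- storage_tray: Fixed grey tray, 192 (x) by 242 (y), walls 6 thick and 32 high, foam floor 15 above its underside. Origin: centre of its underside, x away from the robot, z up. Dark felt spots in its frame: round front ones at x -28, y +36 and -36 (candlestick, bell); the icon's, 58 by 88, at x +45, y 0; small round ones at x +45, y +88 and -88 (pot, wooden box).
- side_tray: Fixed shallow wooden carrying tray with green felt floor, the side area for what is cleared away: 140 (x) by 210 (y), walls 7 thick and 22 high, felt 10 above its underside. Empty; left or right of the storage tray. Origin: centre of its underside, z up.
- loan_box: Fixed dark-blue box, 162 (x) by 172 (y) by 45 high, its lid lying open beyond it at +x. Pale foam, top 38 above the underside, with a pocket 20 deep (dark floor at 18): 66 (x) by 96 (y) for the icon, crossed by a finger channel 54 wide in y, 152 long in x. Origin: under the pocket's centre, at the underside, z up. The icon lies with its x along the box's x, either way round.
- blue_pot: Loose small blue lidded pot, 42 across, 40 high, standing on one of the tray's small round spots beside the icon; leave it alone. Origin at the centre of its underside.
- wood_box: Loose small dark round wooden box, 42 across, 33 high, standing on the other small round spot; leave it alone. Origin at the centre of its underside.
There are look-alikes about, which are no part of the job. Several things have the shape of the ticket; the one meant has the colours described above.

How it is judged:
By the outcome, as a careful person would: the job done as asked, in the order asked, and still so for the second after the job is handed in, with the robot touching nothing.
It also fails if it takes over 136 s, if anything falls off the work surface, if the arm or the gripper's body presses on something with over 40 N, if the wrist force passes 120 N, or if a joint passes its speed limit or range.

## Working session

There is one attempt and no reset: what is moved stays moved. The work goes in short steps, Python scripts to look and compute and a tool call to move; the robot and the scene stay as the last step left them, time stands still between calls to the robot, and variables do not carry over. Pictures are saved under pics/ and viewed, at most 14 in all, crops included, and the job is handed in when it is done.

Besides the shell and the picture viewer there is one more tool, called after "Emit:" as name(argument=value, ...) on one line, values as JSON. play_rows: Moves the arm, as the interface text tells. Scaled input: -1 to 1 covers 30 mm each way for a shift and 0.15 rad each way for a turn. Its arguments: {"type":"object","properties":{"commands":{"type":"string"},"grip":{"type":"number"}},"required":["commands"]}

```bash
ls; mkdir -p pics; cat > h.py <<'E'
import numpy as np, cv2
from station import r, cams
def cap(n,save=None):
    ci=cams.camera_info(n); im,d=cams.capture(n)
    if save: cv2.imwrite(f'pics/{save}.png',im)
    return im,d,ci
def ray(ci,uv,z):
    "pixel(s) to world point on plane z"
    R=np.array(ci['R']);t=np.array(ci['t']);uv=np.atleast_2d(uv).astype(float)
    d=np.c_[uv,np.ones(len(uv))]@np.linalg.inv(np.array(ci['mtx'])).T@R
    c=-R.T@t
    return c+d*((z-c[2])/d[:,2])[:,None]
def cloud(ci,d):
    R=np.array(ci['R']);t=np.array(ci['t']);v,u=np.mgrid[:d.shape[0],:d.shape[1]]
    p=np.stack([u,v,np.ones_like(u)],-1)@np.linalg.inv(np.array(ci['mtx'])).T*d[...,None]
    return (p-t)@R
def proj(ci,X):
    p=np.atleast_2d(X)@np.array(ci['R']).T+np.array(ci['t']); q=p@np.array(ci['mtx']).T
    return q[:,:2]/q[:,2:]
E
python3 - <<'E'
from h import *
for n in('top','side'):
    im,d,ci=cap(n,n+'0'); np.savez(n+'0.npz',im=im,d=d,**{k:np.array(ci[k]) for k in('mtx','R','t')})
    R=np.array(ci['R']);print(n,-R.T@np.array(ci['t']),R[2],ci['mtx'])
print(r.sense())
E
```

```text
pics
top [0.40092596 0.0141562  0.87694642] [ 2.01947843e-01  5.48767813e-04 -9.79396124e-01] [[404.99706784   0.         322.30241851]
 [  0.         404.99706784 204.0670927 ]
 [  0.           0.           1.        ]]
side [0.36783789 0.5026363  0.5733771 ] [ 0.26402747 -0.67621018 -0.68777125] [[372.46732281   0.         326.00522805]
 [  0.         372.46732281 195.80866447]
 [  0.           0.           1.        ]]
{'time_s': 0.1, 'joints': array([-4.98703844e+01,  2.20879994e+01,  3.88640941e-01, -2.45363863e-02,
       -6.84122192e+01, -1.48152143e+01]), 'joint_velocities': array([-0.0247403 , -0.09651792,  0.19564985,  0.09128861, -0.0377433 ,
        0.06239879]), 'effort': array([-3.43709435e-04, -3.91689491e+01,  1.87935877e+01,  4.23187315e+00,
        1.34533353e-02, -8.22554603e-05]), 'tcp_pos': array([ 0.26701283, -0.56450298,  0.22156075]), 'ee_rot': array([[-9.04042576e-01, -4.27441361e-01, -9.50653531e-04],
       [-4.27442403e-01,  9.04040898e-01,  1.74558161e-03],
       [ 1.13295894e-04,  1.98442972e-03, -9.99998025e-01]]), 'wrist_force': array([ 0.44080724, -0.15196713, -0.18186667]), 'moment': array([ 0.02155465,  0.00354934, -0.00343996]), 'gripper_force': 0.0, 'gripper_width': 0.9998634583987003}
```

View pics/top0.png

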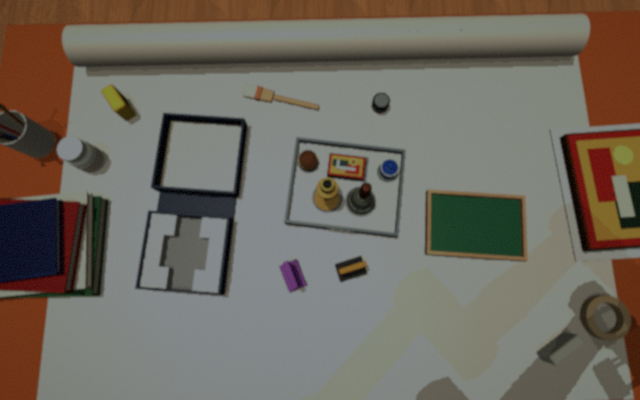

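View pics/side0.png

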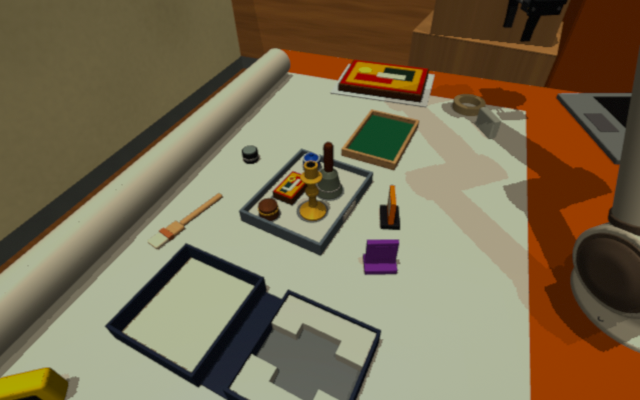

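The top view has +x up and +y left. The storage tray is centred near (346,187), with the candlestick at (327,195), the bell at (362,200) and the icon at (347,166). The ticket is at (351,268), with a purple look-alike at (292,275). The side tray is at (476,225) and the loan box pocket at (186,252).

```bash
python3 - <<'E'
from h import *
f=np.load('top0.npz');im,d=f['im'],f['d'];ci={k:f[k] for k in('mtx','R','t')}
P=cloud(ci,d);z=P[...,2]
def box(u0,u1,v0,v1):
    m=np.zeros(z.shape,bool);m[v0:v1,u0:u1]=1;return m
hsv=cv2.cvtColor(im,cv2.COLOR_BGR2HSV)
def rect(m,h,name):
    m=cv2.morphologyEx(m.astype(np.uint8),cv2.MORPH_OPEN,np.ones((2,2)))
    c=max(cv2.findContours(m,0,2)[0],key=cv2.contourArea)[:,0]
    w=ray(ci,c,h)[:,:2]
    (cx,cy),s,a=cv2.minAreaRect((w*1000).astype(np.float32));print(name,len(c),np.round([cx,cy],1),np.round(s,1),round(a,1))
V=hsv[...,2];S=hsv[...,1]
print('table z',np.median(z[box(250,280,300,340)]),'floor foam',np.median(z[box(315,325,215,225)]))
# trays: rim outline (outer), rim heights
rect(box(280,412,132,242)&((z>.022)|(V<120)),.030,'tray rim')
rect(box(420,532,184,265)&((S>90)),.02,'side rim')
rect(box(420,532,184,265)&(hsv[...,0]>40)&(hsv[...,0]<85)&(S>120),.010,'felt')
rect(box(130,238,205,300)&((z>.025)|(V<90)),.045,'loan rim')
rect(box(150,228,210,296)&(abs(z-.018)<.008),.018,'pocket')
rect(box(322,372,148,184)&(z>.028)&(z<.043)&(S>90),.035,'icon')
for n,b,lo,hi in(('candle socket',box(310,345,165,215),.125,.15),('bell handle',box(345,380,170,218),.10,.145),('ticket plate',box(330,372,250,285),.06,.08),('bell body',box(340,385,170,220),.05,.075),('icontop',box(325,370,150,182),.028,.043),('pot',box(376,402,155,182),.045,.06),('wb',box(297,320,148,172),.04,.055)):
    m=b&(z>lo)&(z<hi);p=P[m];print(n,m.sum(),np.round(1000*np.median(p,0),1),np.round(500*(p.min(0)+p.max(0)),1))
p=P[box(330,372,250,285)&(z>.05)][:,:2];print('ticket ax',cv2.minAreaRect((p*1000).astype(np.float32)))
E
```

```text
table z 0.0001551340613764369 floor foam 0.014714090072133763
tray rim 99 [610.7 -38.5] [243.8 200.9] 81.8
side rim 42 [ 523.8 -313.1] [210.7 139. ] 85.0
felt 59 [ 526.  -317.4] [187.  118.8] 84.8
loan rim 73 [487.7 291.7] [187.  186.2] 84.6
pocket 72 [477.1 304.9] [ 93.  153.3] 84.5
icon 32 [654.6 -41.5] [78.4 50.8] 81.7
candle socket 165 [589.2   5.  139.7] [590.8   5.  134.3]
bell handle 143 [579.7 -66.8 136.7] [582.8 -68.2 121.1]
ticket plate 156 [437.8 -43.   71.5] [438.5 -42.3  67.9]
bell body 225 [574.1 -62.3  65.3] [581.2 -68.2  62. ]
icontop 829 [656.9 -38.7  35. ] [658.8 -38.7  34.7]
pot 137 [ 649.6 -130.6   46.7] [ 649.  -130.6   50.9]
wb 259 [671.5  43.4  46.4] [673.1  43.4  45.9]
ticket ax ((429.7761535644531, -24.604278564453125), (17.519168853759766, 95.03642272949219), 26.216333389282227)
```

Emit:
play_rows(commands="0.65 0.99 0.2 0 0 0.387;0.65 0.99 0.2 0 0 0.387;0.65 0.99 0.2 0 0 0.387;0.65 0.99 0.2 0 0 0.387;0.65 0.99 0.2 0 0 0.387;0.65 0.99 0.2 0 0 0.387;0.65 0.99 0.2 0 0 0.387;0.65 0.99 0.2 0 0 0.387;0.65 0.99 0.2 0 0 0.387;0.65 0.99 0.2 0 0 0.387;0.65 0.99 0.2 0 0 0.387;0.65 0.99 0.2 0 0 0.387;0.65 0.99 0.2 0 0 0.387;0.65 0.99 0.2 0 0 0.387;0.65 0.99 0.2 0 0 0.387;0.65 0.99 0.2 0 0 0.387;0.65 0.99 0.2 0 0 0.387;0 0 0 0 0 0;0 0 0 0 0 0", grip=60)

```text
time_s: 2.0
tcp_pos: [0.5986, -0.0594, 0.3236]
ee_rot: [[-0.141, -0.99, -0.002], [-0.99, 0.141, -0.0], [0.0, 0.002, -1.0]]
wrist_force: [0.2, 0.5, -0.6]
gripper_width: 0.692
gripper_force: 0.0
```

```bash
python3 - <<'E'
from h import *
im,d,ci=cap('wrist','w1'); np.savez('w1.npz',im=im,d=d,**{k:np.array(ci[k]) for k in('mtx','R','t')})
R=np.array(ci['R']);print(-R.T@np.array(ci['t']),R[2],r.sense()['tcp_pos'],r.sense()['joints'])
E
```

```text
[ 0.5892351  -0.13151724  0.48727995] [ 0.03547688  0.26072201 -0.96476185] [ 0.59824922 -0.06018214  0.32386331] [ 9.66396699e+00  1.69123579e+01  7.26033263e+00 -8.36644375e-03
 -8.04419307e+01 -1.78251034e+01]
```

View pics/w1.png

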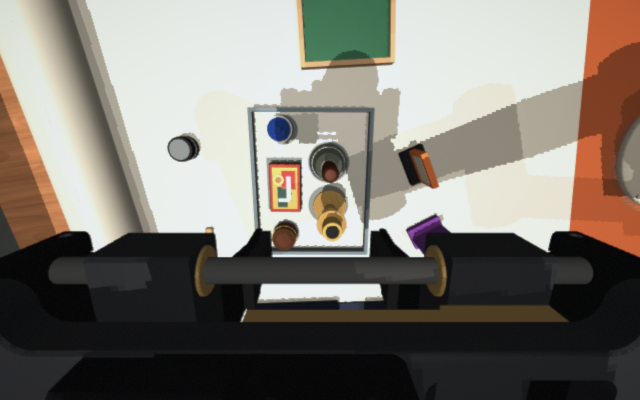

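The wrist view shows the whole tray: rim (250–375, 105–255), bell (328,165), candlestick (330,215), icon (285,187). The ticket is at (420,168).

```bash
python3 - <<'E'
from h import *
f=np.load('w1.npz');im,d=f['im'],f['d'];ci={k:f[k] for k in('mtx','R','t')}
P=cloud(ci,d)*1000
def box(u0,u1,v0,v1):
    m=np.zeros(d.shape,bool);m[v0:v1,u0:u1]=1;return m&(d>0)
z=P[...,2]
def circ(n,b,lo,hi):
    m=b&(z>lo)&(z<hi);p=P[m]
    if len(p)<5: print(n,len(p));return
    (c,s,a)=cv2.minAreaRect(p[:,:2].astype(np.float32));print(n,m.sum(),'med',np.round(np.median(p,0),1),'rect',np.round(c,1),np.round(s,1),round(a,1),'minenc',np.round(cv2.minEnclosingCircle(p[:,:2].astype(np.float32))[0],1))
print('table',np.median(z[box(380,400,60,90)]),'foam',np.median(z[box(300,320,110,125)]))
circ('rim',box(240,385,98,262),27,37)
hsv=cv2.cvtColor(im,cv2.COLOR_BGR2HSV)
for n,b,lo,hi in(('socket top',box(310,352,180,245),135,145),('pan',box(305,352,180,245),104,116),('foot',box(305,352,180,225),15,26),('bell tip',box(305,352,140,185),130,145),('bell body low',box(305,352,140,185),20,40),('icon',box(266,303,155,215),31,38),('pot',box(262,298,112,146),48,60),('wb',box(270,300,218,250),42,52),('ticket top',box(398,442,140,192),64,78),('ticket base',box(398,442,140,192),8,20)):
    circ(n,b,lo,hi)
m=box(398,442,140,192)&(hsv[...,0]<22)&(hsv[...,1]>150)&(z>20);p=P[m];print('orange',len(p),cv2.fitLine(p[:,:2].astype(np.float32),2,0,.01,.01).ravel(),p.min(0),p.max(0))
E
```

```text
table 2.294213104923047 foam 16.679597267497243
rim 3522 med [636.6 -45.1  33.7] rect [617.3 -36.2] [241.2 192.6] 81.8 minenc [616.7 -37.5]
socket top 351 med [591.9   2.4 141.6] rect [587.8 -22.7] [80.8 25.9] 79.9 minenc [591.8 -23.2]
pan 290 med [591.9  -4.9 114.2] rect [592.4   2. ] [36.4 41.1] 88.0 minenc [592.6   4.2]
foot 1307 med [598.7 -14.6  16.8] rect [593.5  -0.9] [79.7 80.1] 81.8 minenc [5.939e+02 3.000e-01]
bell tip 237 med [585.2 -70.3 140.5] rect [585.3 -69.5] [20.3 19.8] 81.7 minenc [585.1 -69.1]
bell body low 321 med [585.8 -84.1  29. ] rect [585.3 -70.9] [60.8 57.7] 1.7 minenc [585.2 -69.2]
icon 1344 med [658.8 -41.2  36.7] rect [659.7 -40. ] [78.9 49.9] 81.1 minenc [658.9 -40.2]
pot 203 med [ 651.2 -131.4   49.4] rect [ 652.1 -130.5] [26.  27.1] 81.9 minenc [ 652.1 -131.1]
wb 426 med [674.   41.3  48.2] rect [674.8  42.7] [37.2 38.3] 81.3 minenc [674.7  43.8]
ticket top 334 med [441.8 -43.8  73.1] rect [440.4 -43. ] [10.7 55.2] 16.4 minenc [440.2 -43.2]
ticket base 454 med [450.9 -45.9  15.3] rect [440.4 -42.8] [39.8 60.1] 16.1 minenc [440.5 -43.1]
orange 352 [ 2.8024021e-01 -9.5992988e-01  4.4353830e+02 -4.9008236e+01] [430.38902684 -70.55662531  20.06690091] [452.69091988 -17.35641226  76.13251418]
```

Emit:
play_rows(commands="-0.063 0.69 -0.5 0 0 0;-0.063 0.69 -0.5 0 0 0;-0.063 0.69 -0.5 0 0 0;0 0 -1 0 0 0;0 0 -1 0 0 0;0 0 -1 0 0 0;0 0 -1 0 0 0;0 0 -0.5 0 0 0;0 0 -0.5 0 0 0;0 0 -0.2 0 0 0;0 0 -0.17 0 0 0;0 0 0 0 0 0;0 0 0 0 0 0;0 0 0 0 0 0")

```text
time_s: 3.45
tcp_pos: [0.5935, 0.0021, 0.1193]
ee_rot: [[-0.142, -0.99, 0.002], [-0.99, 0.142, 0.0], [-0.001, -0.002, -1.0]]
wrist_force: [-0.5, 1.0, -0.4]
gripper_width: 0.688
gripper_force: 0.0
```

Emit:
play_rows(commands="0 0 0 0 0 0;0 0 0 0 0 0;0 0 0 0 0 0;0 0 0 0 0 0;0 0 0 0 0 0;0 0 0 0 0 0;0 0 0 0 0 0;0 0 0 0 0 0", grip=15)

```text
time_s: 4.25
tcp_pos: [0.5928, 0.002, 0.1184]
ee_rot: [[-0.142, -0.99, -0.001], [-0.99, 0.142, -0.0], [0.0, 0.001, -1.0]]
wrist_force: [-1.1, 0.3, 0.7]
gripper_width: 0.289
gripper_force: 30.0
```

Emit:
play_rows(commands="0 0 0.2 0 0 0;0 0 0.5 0 0 0;0 0 0.8 0 0 0;0 0 0.8 0 0 0;0 0 0.8 0 0 0;0 0 0.8 0 0 0;0 0 0.8 0 0 0;0 0 0.5 0 0 0;0 0 0.3 0 0 0;0 0 0 0 0 0")

```text
time_s: 5.25
tcp_pos: [0.5935, 0.0021, 0.2844]
ee_rot: [[-0.142, -0.99, 0.002], [-0.99, 0.142, 0.001], [-0.001, -0.002, -1.0]]
wrist_force: [-0.4, 0.1, -2.1]
gripper_width: 0.293
gripper_force: 30.0
```

Emit:
play_rows(commands="-0.06 -0.3 0 0 0 0;-0.14 -0.6 0 0 0 0;-0.16 -0.72 0 0 0 0;-0.16 -0.72 0 0 0 0;-0.16 -0.72 0 0 0 0;-0.16 -0.72 0 0 0 0;-0.16 -0.72 0 0 0 0;-0.16 -0.72 0 0 0 0;-0.16 -0.72 0 0 0 0;-0.16 -0.72 0 0 0 0;-0.16 -0.72 0 0 0 0;-0.16 -0.72 0 0 0 0;-0.16 -0.6 0 0 0 0;-0.1 -0.37 0 0 0 0;0 0 0 0 0 0;0 0 0 0 0 0;0 0 0 0 0 0")

```text
time_s: 6.95
tcp_pos: [0.5313, -0.2695, 0.2833]
ee_rot: [[-0.141, -0.99, -0.0], [-0.99, 0.141, 0.0], [-0.0, 0.0, -1.0]]
wrist_force: [-0.6, 0.3, -3.5]
gripper_width: 0.292
gripper_force: 30.0
```

```bash
python3 - <<'E'
from h import *
im,d,ci=cap('wrist','w2');P=cloud(ci,d)*1000;z=P[...,2]
hsv=cv2.cvtColor(im,cv2.COLOR_BGR2HSV);print(r.sense()['tcp_pos'])
m=(hsv[...,0]>40)&(hsv[...,0]<85)&(hsv[...,1]>100)&(abs(z-12)<8);p=P[m]
print(len(p),np.median(z[m]),cv2.minAreaRect(p[:,:2].astype(np.float32)),p.min(0),p.max(0))
E
```

```text
[ 0.53143462 -0.26939542  0.28343727]
7897 11.487457185307159 ((527.8984985351562, -314.04718017578125), (193.7205047607422, 123.55081939697266), 84.98574829101562) [ 458.25916382 -414.66850286    8.37285385] [ 588.75730608 -212.46595619   14.51429683]
```

View pics/w2.png

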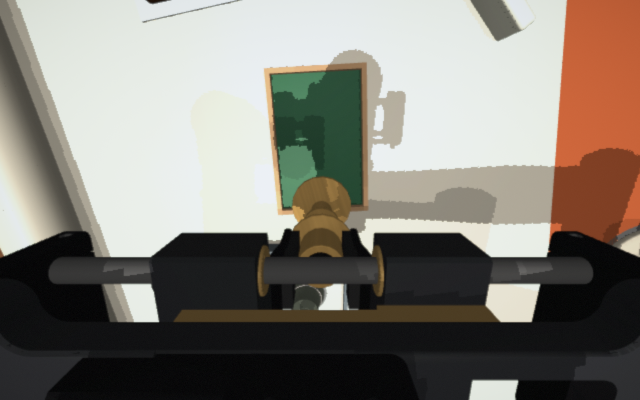

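The held candlestick hangs upright over the side tray (tray 268–368, 62–212), whose centre is (528,-314).

Emit:
play_rows(commands="0 0 -0.4 0 0 0;0 0 -0.8 0 0 0;0 0 -0.9 0 0 0;0 0 -0.9 0 0 0;0 0 -0.9 0 0 0;0 0 -0.8 0 0 0;0 0 -0.5 0 0 0;0 0 -0.2 0 0 0;0 0 -0.1 0 0 0;0 0 -0.1 0 0 0;0 0 -0.05 0 0 0;0 0 0 0 0 0;0 0 0 0 0 0")

```text
time_s: 8.3
tcp_pos: [0.5316, -0.2701, 0.1145]
ee_rot: [[-0.142, -0.99, 0.001], [-0.99, 0.142, -0.0], [0.0, -0.001, -1.0]]
wrist_force: [0.3, 0.4, -3.5]
gripper_width: 0.29
gripper_force: 30.0
```

Down in 0.5 mm steps until touch.

Emit:
play_rows(commands="0 0 -0.02 0 0 0;0 0 -0.02 0 0 0;0 0 0 0 0 0")

```text
time_s: 8.6
tcp_pos: [0.5315, -0.2702, 0.1134]
ee_rot: [[-0.141, -0.99, 0.001], [-0.99, 0.141, -0.0], [0.0, -0.001, -1.0]]
wrist_force: [-0.6, -0.2, -0.2]
gripper_width: 0.287
gripper_force: 30.0
```

Emit:
play_rows(commands="0 0 0 0 0 0;0 0 0 0 0 0;0 0 0 0 0 0;0 0 0 0 0 0;0 0 0 0 0 0;0 0 0.2 0 0 0;0 0 0.6 0 0 0;0 0 1 0 0 0;0 0 1 0 0 0", grip=60)

```text
time_s: 9.5
tcp_pos: [0.531, -0.2701, 0.1978]
ee_rot: [[-0.142, -0.99, -0.001], [-0.99, 0.142, -0.0], [0.0, 0.001, -1.0]]
wrist_force: [1.4, 0.9, 0.4]
gripper_width: 0.687
gripper_force: 0.0
```

Emit:
play_rows(commands="0.25 0.95 0 0 0 0;0.25 0.95 0 0 0 0;0.26 0.95 0 0 0 0;0.26 0.95 0 0 0 0;0.26 0.95 0 0 0 0;0.26 0.95 0 0 0 0;0.267 0.987 0 0 0 0;0 0 0 0 0 0;0 0 -0.5 0 0 0;0 0 -0.8 0 0 0;0 0 -0.8 0 0 0;0 0 -0.6 0 0 0;0 0 -0.4 0 0 0;0 0 -0.22 0 0 0;0 0 0 0 0 0;0 0 0 0 0 0")

```text
time_s: 11.1
tcp_pos: [0.5861, -0.0696, 0.098]
ee_rot: [[-0.142, -0.99, 0.002], [-0.99, 0.142, -0.0], [-0.0, -0.002, -1.0]]
wrist_force: [-0.0, -0.2, -0.5]
gripper_width: 0.691
gripper_force: 0.0
```

Emit:
play_rows(commands="0 0 0 0 0 0;0 0 0 0 0 0;0 0 0 0 0 0;0 0 0 0 0 0;0 0 0 0 0 0;0 0 0 0 0 0;0 0 0 0 0 0;0 0 0 0 0 0;0 0 0 0 0 0", grip=10)

```text
time_s: 12.0
tcp_pos: [0.5852, -0.0694, 0.0972]
ee_rot: [[-0.142, -0.99, -0.001], [-0.99, 0.142, 0.0], [0.0, 0.001, -1.0]]
wrist_force: [-2.0, 0.9, 0.9]
gripper_width: 0.242
gripper_force: 30.0
```

Emit:
play_rows(commands="0 0 0.2 0 0 0;0 0 0.5 0 0 0;0 0 0.8 0 0 0;0 0 0.8 0 0 0;0 0 0.8 0 0 0;0 0 0.8 0 0 0;0 0 0.6 0 0 0;0 0 0.3 0 0 0;0 0 0 0 0 0")

```text
time_s: 12.9
tcp_pos: [0.5859, -0.0694, 0.2419]
ee_rot: [[-0.142, -0.99, 0.002], [-0.99, 0.142, 0.0], [-0.001, -0.002, -1.0]]
wrist_force: [-0.2, 0.0, -4.1]
gripper_width: 0.243
gripper_force: 30.0
```

Emit:
play_rows(commands="-0.06 -0.3 0 0 0 0;-0.14 -0.6 0 0 0 0;-0.16 -0.74 0 0 0 0;-0.16 -0.74 0 0 0 0;-0.16 -0.74 0 0 0 0;-0.16 -0.74 0 0 0 0;-0.16 -0.74 0 0 0 0;-0.16 -0.74 0 0 0 0;-0.16 -0.74 0 0 0 0;-0.16 -0.74 0 0 0 0;-0.16 -0.74 0 0 0 0;-0.16 -0.74 0 0 0 0;-0.16 -0.74 0 0 0 0;-0.1 -0.57 0 0 0 0;0 0 0 0 0 0;0 0 0 0 0 0")

```text
time_s: 14.5
tcp_pos: [0.5231, -0.3579, 0.2399]
ee_rot: [[-0.143, -0.99, -0.002], [-0.99, 0.143, 0.001], [-0.001, 0.002, -1.0]]
wrist_force: [-0.3, 0.5, -3.6]
gripper_width: 0.239
gripper_force: 30.0
```

Emit:
play_rows(commands="0 0 -0.4 0 0 0;0 0 -0.8 0 0 0;0 0 -0.9 0 0 0;0 0 -0.9 0 0 0;0 0 -0.8 0 0 0;0 0 -0.6 0 0 0;0 0 -0.3 0 0 0;0 0 -0.1 0 0 0;0 0 -0.1 0 0 0;0 0 -0.05 0 0 0;0 0 0 0 0 0;0 0 0 0 0 0")

```text
time_s: 15.7
tcp_pos: [0.524, -0.3579, 0.0934]
ee_rot: [[-0.142, -0.99, 0.001], [-0.99, 0.142, -0.001], [0.0, -0.001, -1.0]]
wrist_force: [-0.3, 0.1, -3.7]
gripper_width: 0.245
gripper_force: 30.0
```

Emit:
play_rows(commands="0 0 -0.02 0 0 0;0 0 -0.02 0 0 0;0 0 0 0 0 0")

```text
time_s: 16.0
tcp_pos: [0.5239, -0.358, 0.0921]
ee_rot: [[-0.142, -0.99, 0.001], [-0.99, 0.142, -0.001], [0.0, -0.001, -1.0]]
wrist_force: [-0.9, -0.9, -1.4]
gripper_width: 0.24
gripper_force: 30.0
```

Emit:
play_rows(commands="0 0 -0.02 0 0 0;0 0 0 0 0 0")

```text
time_s: 16.2
tcp_pos: [0.5239, -0.358, 0.0921]
ee_rot: [[-0.141, -0.99, 0.001], [-0.99, 0.141, -0.001], [0.001, -0.001, -1.0]]
wrist_force: [-2.0, 1.8, 4.5]
gripper_width: 0.24
gripper_force: 30.0
```

Emit:
play_rows(commands="0 0 0 0 0 0;0 0 0 0 0 0;0 0 0 0 0 0;0 0 0 0 0 0;0 0 0 0 0 0;0 0 0.2 0 0 0;0 0 0.6 0 0 0;0 0 1 0 0 0;0 0 1 0 0 0;0 0 1 0 0 0;0 0 1 0 0 0", grip=60)

```text
time_s: 17.3
tcp_pos: [0.5236, -0.3578, 0.2367]
ee_rot: [[-0.142, -0.99, 0.001], [-0.99, 0.142, -0.0], [0.0, -0.001, -1.0]]
wrist_force: [0.6, 0.9, 1.2]
gripper_width: 0.684
gripper_force: 0.0
```

Emit:
play_rows(commands="0.377 0.881 0 0 0 0;0.377 0.881 0 0 0 0;0.377 0.881 0 0 0 0;0.377 0.881 0 0 0 0;0.377 0.881 0 0 0 0;0.377 0.881 0 0 0 0;0.377 0.881 0 0 0 0;0.377 0.881 0 0 0 0;0.377 0.881 0 0 0 0;0.377 0.881 0 0 0 0;0.377 0.881 0 0 0 0;0.377 0.881 0 0 0 0;0 0 0 0 0 0;0 0 0 0 0 0;0 0 0 0 0 0", grip=57)

```text
time_s: 18.8
tcp_pos: [0.6591, -0.0412, 0.2351]
ee_rot: [[-0.142, -0.99, 0.0], [-0.99, 0.142, -0.0], [0.0, -0.0, -1.0]]
wrist_force: [0.1, 0.9, -1.2]
gripper_width: 0.653
gripper_force: 0.0
```

```bash
python3 - <<'E'
from h import *
print(r.sense()['tcp_pos'])
im,d,ci=cap('wrist','w3');P=cloud(ci,d)*1000;z=P[...,2]
T,dt,ct=cap('top','t3')
print(proj(ci,[[.659,-.04,.035],[.5315,-.27,.12]]))
m=(abs(z-36)<4)&(abs(P[...,0]-659)<40)&(abs(P[...,1]+41)<50)&(cv2.cvtColor(im,cv2.COLOR_BGR2HSV)[...,1]>80);p=P[m]
print(m.sum(),cv2.minAreaRect(p[:,:2].astype(np.float32)),p.min(0),p.max(0))
print('floor',np.median(z[(abs(P[...,0]-600)<15)&(abs(P[...,1]+60)<25)]))
cv2.imwrite('pics/c3.png',np.vstack([im[:300],T[100:300]]))
E
```

```text
[ 0.65911847 -0.04118087  0.23510088]
[[ 321.00323008  182.39016117]
 [ 441.25702014 -105.40924537]]
1819 ((659.9210815429688, -40.36177062988281), (77.72108459472656, 48.6096076965332), 82.06654357910156) [631.10419017 -81.89665708  32.74412578] [689.22602464   0.98353739  39.73031719]
floor 341.312369539431
```

View pics/c3.png

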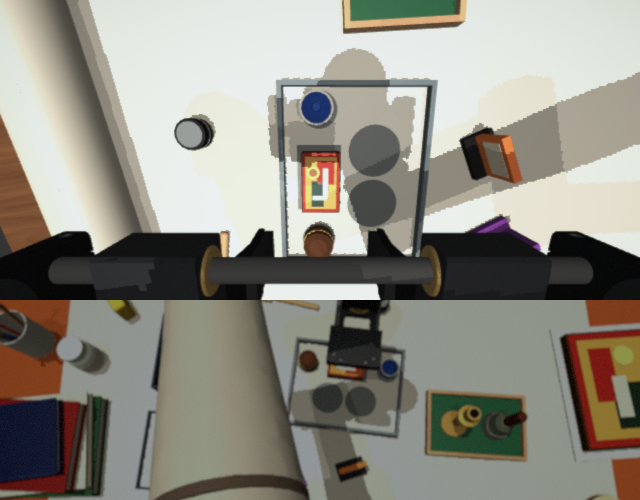

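The side tray holds both pieces upright (435,420 and 500,425 in the top half). The icon is alone at (320,182) in the wrist view and both round spots are clear.

Emit:
play_rows(commands="0.02 0 -0.5 0 0 0;0 0 -1 0 0 0;0 0 -1 0 0 0;0 0 -1 0 0 0;0 0 -1 0 0 0;0 0 -1 0 0 0;0 0 -0.7 0 0 0;0 0 -0.5 0 0 0;0 0 -0.3 0 0 0;0 0 -0.16 0 0 0;0 0 0 0 0 0;0 0 0 0 0 0;0 0 0 0 0 0")

```text
time_s: 20.2
tcp_pos: [0.6607, -0.0405, 0.0212]
ee_rot: [[-0.141, -0.99, 0.002], [-0.99, 0.141, 0.0], [-0.001, -0.002, -1.0]]
wrist_force: [-0.7, -0.1, 0.3]
gripper_width: 0.657
gripper_force: 0.0
```

Emit:
play_rows(commands="0 0 0 0 0 0;0 0 0 0 0 0;0 0 0 0 0 0;0 0 0 0 0 0;0 0 0 0 0 0", grip=40)

```text
time_s: 20.7
tcp_pos: [0.66, -0.0405, 0.0206]
ee_rot: [[-0.142, -0.99, 0.0], [-0.99, 0.142, -0.0], [0.0, -0.0, -1.0]]
wrist_force: [-2.5, 1.1, 4.8]
gripper_width: 0.567
gripper_force: 30.0
```

```bash
python3 - <<'E'
from h import *
# loan box from first top view, plus bias check; spots from w3
f=np.load('top0.npz');ci={k:f[k] for k in('mtx','R','t')};im,d=f['im'],f['d'];P=cloud(ci,d)*1000;z=P[...,2]
b=np.zeros(z.shape,bool);b[205:300,130:240]=1
for n,m in(('foamtop',b&(abs(z-38)<4)&(im.max(2)>120)),('pocket',b&(abs(z-18)<5))):
    p=P[m];print(n,len(p),np.median(p,0),cv2.minAreaRect(p[:,:2].astype(np.float32)))
E
```

```text
foamtop 2830 [475.80004144 280.14309382  37.4433529 ] ((479.3936767578125, 303.84588623046875), (159.1350555419922, 149.3949737548828), 84.47087097167969)
pocket 2404 [477.9757566  305.74672004  17.38186121] ((476.0985107421875, 284.4493713378906), (136.60899353027344, 160.15501403808594), 84.58770751953125)
```

Emit:
play_rows(commands="0 0 0.2 0 0 0;0 0 0.5 0 0 0;0 0 0.9 0 0 0;0 0 0.9 0 0 0;0 0 0.9 0 0 0;0 0 0.9 0 0 0;0 0 0.5 0 0 0;0 0 0.2 0 0 0;0 0 0 0 0 0")

```text
time_s: 21.6
tcp_pos: [0.6604, -0.0405, 0.1712]
ee_rot: [[-0.142, -0.99, 0.002], [-0.99, 0.142, 0.0], [-0.001, -0.002, -1.0]]
wrist_force: [0.3, -0.5, -0.8]
gripper_width: 0.574
gripper_force: 30.0
```

Emit:
play_rows(commands="-0.2 0.3 0 0 0 0.014;-0.4 0.5 0 0 0 0.03;-0.5 0.7 0 0 0 0.03;-0.5 0.7 0 0 0 0.03;-0.5 0.7 0 0 0 0.03;-0.5 0.7 0 0 0 0.03;-0.5 0.7 0 0 0 0.03;-0.5 0.7 0 0 0 0.03;-0.5 0.7 0 0 0 0.03;-0.5 0.7 0 0 0 0.03;-0.5 0.7 0 0 0 0.03;-0.5 0.7 0 0 0 0;-0.4 0.5 0 0 0 0;0 0.2 0 0 0 0;0 0 0 0 0 0;0 0 0 0 0 0;0 0 0 0 0 0")

```text
time_s: 23.3
tcp_pos: [0.4802, 0.2138, 0.1697]
ee_rot: [[-0.096, -0.995, -0.001], [-0.995, 0.096, -0.001], [0.001, 0.001, -1.0]]
wrist_force: [0.3, -0.3, -1.0]
gripper_width: 0.573
gripper_force: 30.0
```

```bash
python3 - <<'E'
from h import *
print(r.sense()['tcp_pos'])
im,d,ci=cap('wrist','w4');np.savez('w4.npz',im=im,d=d,**{k:np.array(ci[k]) for k in('mtx','R','t')})
P=cloud(ci,d)*1000;z=P[...,2]
b=(abs(P[...,0]-480)<85)&(abs(P[...,1]-305)<90)
for n,m in(('foamtop',b&(abs(z-39)<3)),('pocket',b&(abs(z-19)<5)),('rim',b&(abs(z-46.5)<3))):
    p=P[m];print(n,len(p),np.median(p,0),cv2.minAreaRect(p[:,:2].astype(np.float32)))
E
```

```text
[0.48016194 0.21375097 0.16966226]
foamtop 2100 [426.98277189 248.40015352  39.48941931] ((478.4931945800781, 285.54620361328125), (138.24891662597656, 153.03054809570312), 84.43400573730469)
pocket 66 [411.25726922 223.19459334  20.07536114] ((456.0227355957031, 292.28619384765625), (180.20574951171875, 71.69552612304688), 40.52925109863281)
rim 683 [412.39838626 235.56349347  46.42621194] ((478.3243713378906, 281.9452819824219), (127.37030792236328, 164.0344696044922), 86.70345306396484)
```

View pics/w4.png

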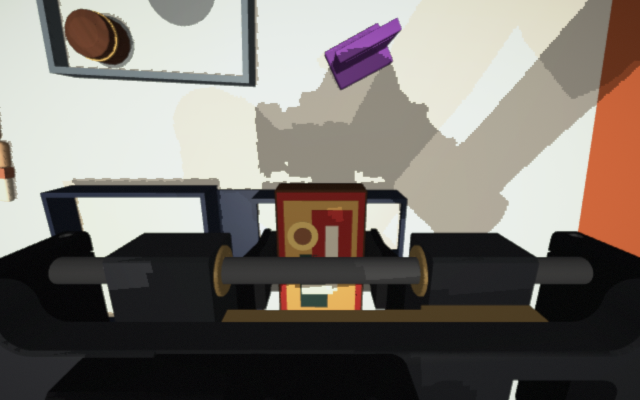

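Emit:
play_rows(commands="0.02 0.4 0 0 0 0;0 0.7 0 0 0 0;0 0.8 0 0 0 0;0 0.7 0 0 0 0;0 0.4 0 0 0 0;0 0 -0.5 0 0 0;0 0 -0.8 0 0 0;0 0 -0.9 0 0 0;0 0 -0.8 0 0 0;0 0 -0.5 0 0 0;0 0 -0.2 0 0 0;0 0 0 0 0 0;0 0 0 0 0 0")

```text
time_s: 24.65
tcp_pos: [0.4811, 0.3051, 0.0598]
ee_rot: [[-0.094, -0.996, 0.001], [-0.996, 0.094, 0.001], [-0.001, -0.001, -1.0]]
wrist_force: [-0.2, 0.1, -1.0]
gripper_width: 0.573
gripper_force: 30.0
```

```bash
python3 - <<'E'
from h import *
print(r.sense()['tcp_pos'])
im,d,ci=cap('side','s5');P=cloud(ci,d)*1000;z=P[...,2]
hsv=cv2.cvtColor(im,cv2.COLOR_BGR2HSV)
# side cam: pocket/channel edges predicted from pose -> draw
c=np.array([480.3,304.5]);a=np.deg2rad(-5.5);R=np.array([[np.cos(a),-np.sin(a)],[np.sin(a),np.cos(a)]])
out=im.copy()
for hx,hy,h in((81,86,45),(33,48,38),(76,27,38)):
    q=np.array([[hx,hy],[-hx,hy],[-hx,-hy],[hx,-hy]])@R.T+c
    uv=proj(ci,np.c_[q,np.full(4,h)]/1000);cv2.polylines(out,[uv.astype(np.int32)],True,(0,0,255),1)
cv2.imwrite('pics/s5b.png',cv2.resize(out[230:400,200:420],None,fx=3,fy=3))
E
```

```text
[0.48114927 0.30512245 0.05982695]
```

View pics/s5b.png

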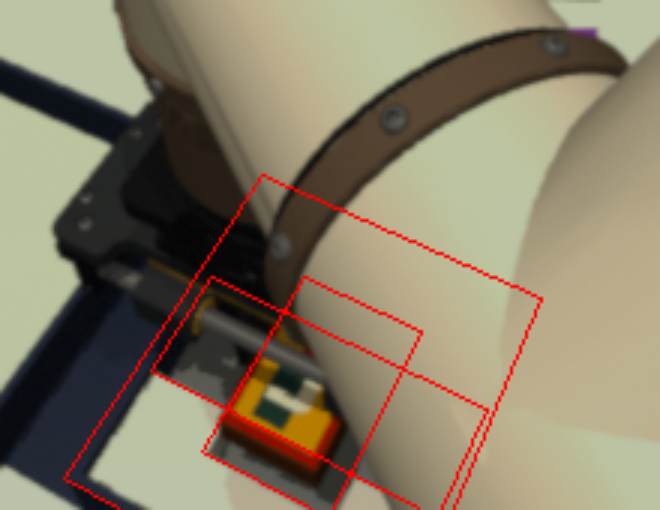

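The drawn pocket edges match the visible foam edges at (205,450) and (155,372), and the icon sits inside the outline, so I lower it.

Emit:
play_rows(commands="0 0 -0.2 0 0 0;0 0 -0.3 0 0 0;0 0 -0.3 0 0 0;0 0 -0.2 0 0 0;0 0 -0.1 0 0 0;0 0 -0.05 0 0 0;0 0 0 0 0 0;0 0 -0.02 0 0 0;0 0 -0.02 0 0 0;0 0 0 0 0 0")

```text
time_s: 25.7
tcp_pos: [0.4808, 0.3046, 0.0236]
ee_rot: [[-0.095, -0.995, 0.0], [-0.995, 0.095, 0.0], [-0.0, -0.0, -1.0]]
wrist_force: [-0.3, -0.2, 0.1]
gripper_width: 0.573
gripper_force: 30.0
```

Emit:
play_rows(commands="0 0 0 0 0 0;0 0 0 0 0 0;0 0 0 0 0 0;0 0 0 0 0 0;0 0 0.2 0 0 0;0 0 0.6 0 0 0;0 0 1 0 0 0;0 0 1 0 0 0;0 0 1 0 0 0;0 0 1 0 0 0;0 0 0 0 0 0", grip=60)

```text
time_s: 26.8
tcp_pos: [0.4829, 0.3063, 0.1729]
ee_rot: [[-0.094, -0.996, 0.008], [-0.996, 0.094, 0.007], [-0.008, -0.007, -1.0]]
wrist_force: [0.4, 0.7, 0.3]
gripper_width: 0.692
gripper_force: 0.0
```

Emit:
play_rows(commands="-0.102 -0.891 0 0 0 0.195;-0.102 -0.891 0 0 0 0.195;-0.102 -0.891 0 0 0 0.195;-0.102 -0.891 0 0 0 0.195;-0.102 -0.891 0 0 0 0.195;-0.102 -0.891 0 0 0 0.195;-0.102 -0.891 0 0 0 0.195;-0.102 -0.891 0 0 0 0.195;-0.102 -0.891 0 0 0 0.195;-0.102 -0.891 0 0 0 0.195;-0.102 -0.891 0 0 0 0.195;-0.102 -0.891 0 0 0 0.195;-0.102 -0.891 0 0 0 0.195;0 0 0 0 0 0;0 0 0 0 0 0;0 0 0 0 0 0", grip=40)

```text
time_s: 28.4
tcp_pos: [0.4409, -0.0426, 0.1673]
ee_rot: [[0.282, -0.96, 0.0], [-0.96, -0.282, 0.0], [-0.0, -0.0, -1.0]]
wrist_force: [-0.3, -0.3, -0.5]
gripper_width: 0.46
gripper_force: 0.0
```

```bash
python3 - <<'E'
from h import *
s=r.sense();print(s['tcp_pos'],s['ee_rot'][:,1])
im,d,ci=cap('wrist','w6');P=cloud(ci,d)*1000;z=P[...,2]
hsv=cv2.cvtColor(im,cv2.COLOR_BGR2HSV)
m=(hsv[...,0]<22)&(hsv[...,1]>120)&(abs(z-74)<5)&(abs(P[...,0]-440)<45)&(abs(P[...,1]+43)<45);p=P[m]
print(len(p),cv2.minAreaRect(p[:,:2].astype(np.float32)),np.median(p,0))
T,dt,ct=cap('top','t6');P=cloud(ct,dt)*1000;z=P[...,2]
h=cv2.cvtColor(T,cv2.COLOR_BGR2HSV)
b=(abs(P[...,0]-480)<60)&(abs(P[...,1]-305)<60)&(h[...,1]>90);p=P[b];print('icon',len(p),np.median(p,0),cv2.minAreaRect(p[:,:2].astype(np.float32)),np.percentile(p[:,2],[5,95]))
cv2.imwrite('pics/c6.png',np.vstack([im[:300],cv2.resize(T[190:315,90:410],(640,250))]))
E
```

```text
[ 0.44091289 -0.04264441  0.16734177] [-9.59522930e-01 -2.81630484e-01 -1.31666220e-04]
574 ((440.2311706542969, -43.20217514038086), (8.614017486572266, 55.13280487060547), 16.587257385253906) [440.5125562  -44.60087803  73.41865787]
icon 681 [484.70136226 305.94822288  37.3955037 ] ((480.7995910644531, 308.2925109863281), (86.76148223876953, 52.90577697753906), 83.36319732666016) [26.36379203 39.90233238]
```

View pics/c6.png

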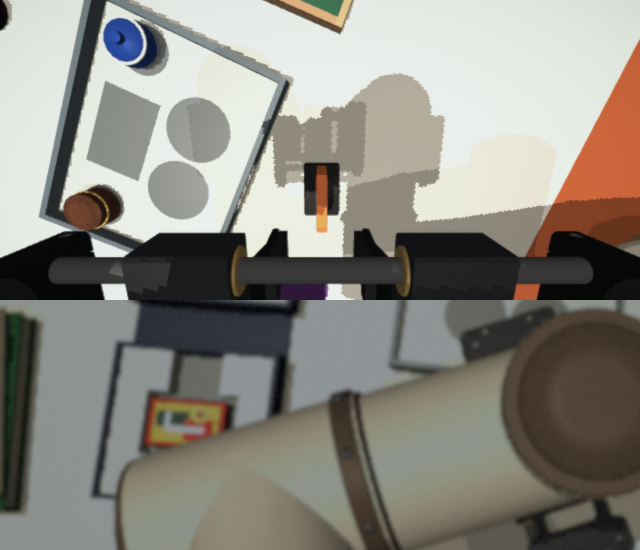

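The icon is in the pocket with its top at 38 mm. The ticket is centred between the fingers at (321,190) in the wrist view.

Emit:
play_rows(commands="0 0 -0.5 0 0 0;0 0 -0.9 0 0 0;0 0 -1 0 0 0;0 0 -0.9 0 0 0;0 0 -0.6 0 0 0;0 0 -0.4 0 0 0;0 0 -0.2 0 0 0;0 0 0 0 0 0;0 0 0 0 0 0")

```text
time_s: 29.4
tcp_pos: [0.4414, -0.0427, 0.0328]
ee_rot: [[0.282, -0.959, 0.001], [-0.959, -0.282, 0.0], [0.0, -0.001, -1.0]]
wrist_force: [-0.7, 0.7, 0.0]
gripper_width: 0.458
gripper_force: 0.0
```

Emit:
play_rows(commands="0 0 0 0 0 0;0 0 0 0 0 0;0 0 0 0 0 0;0 0 0 0 0 0;0 0 0 0 0 0;0 0 0 0 0 0;0 0 0 0 0 0", grip=0)

```text
time_s: 30.1
tcp_pos: [0.4406, -0.0432, 0.0323]
ee_rot: [[0.281, -0.96, -0.0], [-0.96, -0.281, -0.0], [-0.0, 0.0, -1.0]]
wrist_force: [-0.3, 0.1, 1.0]
gripper_width: 0.112
gripper_force: 30.0
```

```bash
python3 - <<'E'
from h import *
im=cv2.imread('pics/w3.png'); f=np.load('w1.npz')
# spots in w3: camera pose = w1 pose shifted by TCP displacement (same orientation)
s=np.array([.65912,-.04118,.23510])-np.array([.59825,-.06018,.32386])
R=f['R'];c=-R.T@f['t']+s;ci=dict(mtx=f['mtx'],R=R,t=-R@c)
g=im.max(2).astype(int);hs=cv2.cvtColor(im,cv2.COLOR_BGR2HSV)
m=((g>60)&(g<125)&(hs[...,1]<40)).astype(np.uint8);m[:120]=0;m[228:]=0;m[:,:345]=0;m[:,402:]=0
m=cv2.morphologyEx(m,2,np.ones((5,5)))
for q in cv2.findContours(m,0,2)[0]:
    if cv2.contourArea(q)>600: print(cv2.boundingRect(q),np.round(1000*ray(ci,[cv2.minEnclosingCircle(q)[0]],.015),1),cv2.minEnclosingCircle(q)[1])
E
```

```text
(349, 180, 48, 47) [[593.7   3.2  15. ]] 24.75029182434082
(349, 125, 51, 52) [[584.2 -67.9  15. ]] 26.439781188964844
```

Emit:
play_rows(commands="0 0 0.2 0 0 0;0 0 0.5 0 0 0;0 0 0.9 0 0 0;0 0 0.9 0 0 0;0 0 0.9 0 0 0;0 0 0.9 0 0 0;0 0 0.5 0 0 0;0 0 0.2 0 0 0;0 0 0 0 0 0")

```text
time_s: 31.0
tcp_pos: [0.4409, -0.043, 0.1829]
ee_rot: [[0.281, -0.96, 0.001], [-0.96, -0.281, 0.001], [-0.0, -0.002, -1.0]]
wrist_force: [0.9, -0.1, -2.1]
gripper_width: 0.111
gripper_force: 30.0
```

Emit:
play_rows(commands="0.3 0.043 0 0 0 -0.2;0.55 0 0 0 0 -0.242;0.65 0 0 0 0 -0.242;0.65 0 0 0 0 -0.242;0.65 0 0 0 0 -0.242;0.65 0 0 0 0 -0.242;0.65 0 0 0 0 -0.242;0.65 0 0 0 0 -0.242;0.65 0 0 0 0 -0.242;0.65 0 0 0 0 -0.242;0.65 0 0 0 0 -0.242;0.5 0 0 0 0 -0.242;0.143 0 0 0 0 0;0 0 0 0 0 0;0 0 0 0 0 0")

```text
time_s: 32.5
tcp_pos: [0.6603, -0.0418, 0.1813]
ee_rot: [[-0.144, -0.99, -0.002], [-0.99, 0.144, -0.0], [0.0, 0.002, -1.0]]
wrist_force: [-0.9, -0.5, -0.9]
gripper_width: 0.115
gripper_force: 30.0
```

Emit:
play_rows(commands="0.65 0 -0.2 0 0 0;0 0 -0.6 0 0 0;0 0 -0.9 0 0 0;0 0 -0.9 0 0 0;0 0 -0.8 0 0 0;0 0 -0.5 0 0 0;0 0 -0.3 0 0 0;0 0 -0.15 0 0 0;0 0 -0.1 0 0 0;0 0 0 0 0 0;0 0 0 0 0 0")

```text
time_s: 33.6
tcp_pos: [0.6812, -0.0417, 0.0499]
ee_rot: [[-0.143, -0.99, 0.002], [-0.99, 0.143, 0.0], [-0.0, -0.002, -1.0]]
wrist_force: [-0.1, -0.2, -1.5]
gripper_width: 0.114
gripper_force: 30.0
```

I wrote one x shift too many (19.5 mm). The ticket is still 2 mm above the floor and clear of the wall, so I shift it back before lowering.

Emit:
play_rows(commands="-0.2 0 0 0 0 0;-0.25 0 0 0 0 0;-0.2 0 0 0 0 0;0 0 0 0 0 0;0 0 -0.02 0 0 0;0 0 -0.02 0 0 0;0 0 -0.02 0 0 0;0 0 0 0 0 0")

```text
time_s: 34.4
tcp_pos: [0.6614, -0.0418, 0.0474]
ee_rot: [[-0.143, -0.99, 0.0], [-0.99, 0.143, -0.0], [0.0, -0.0, -1.0]]
wrist_force: [-0.9, 0.6, 2.0]
gripper_width: 0.111
gripper_force: 30.0
```

Emit:
play_rows(commands="0 0 0 0 0 0;0 0 0 0 0 0;0 0 0 0 0 0;0 0 0 0 0 0;0 0 0.2 0 0 0;0 0 0.6 0 0 0;0 0 1 0 0 0;0 0 1 0 0 0;0 0 1 0 0 0;0 0 1 0 0 0;0 0 0 0 0 0", grip=40)

```text
time_s: 35.5
tcp_pos: [0.664, -0.0419, 0.1975]
ee_rot: [[-0.143, -0.99, 0.011], [-0.99, 0.143, 0.0], [-0.002, -0.011, -1.0]]
wrist_force: [0.5, -0.7, 0.3]
gripper_width: 0.461
gripper_force: 0.0
```

Emit:
play_rows(commands="-0.433 -0.761 0 0 0 0;-0.433 -0.761 0 0 0 0;-0.433 -0.761 0 0 0 0;-0.433 -0.761 0 0 0 0;-0.433 -0.761 0 0 0 0;-0.433 -0.761 0 0 0 0;-0.433 -0.761 0 0 0 0;-0.433 -0.761 0 0 0 0;-0.433 -0.761 0 0 0 0;-0.433 -0.761 0 0 0 0;0 0 0 0 0 0;0 0 0 0 0 0", grip=55)

```text
time_s: 36.7
tcp_pos: [0.5308, -0.2704, 0.1909]
ee_rot: [[-0.145, -0.989, -0.0], [-0.989, 0.145, 0.0], [-0.0, 0.0, -1.0]]
wrist_force: [0.2, -0.2, -0.2]
gripper_width: 0.631
gripper_force: 0.0
```

```bash
python3 - <<'E'
from h import *
s=r.sense();print(s['tcp_pos'])
T,dt,ct=cap('top','t7');P=cloud(ct,dt)*1000;z=P[...,2];h=cv2.cvtColor(T,cv2.COLOR_BGR2HSV)
b=(abs(P[...,0]-480)<60)&(abs(P[...,1]-305)<60)&(h[...,1]>90)&(z>33);p=P[b];print('icon',len(p),np.median(p,0),cv2.minAreaRect(p[:,:2].astype(np.float32)),np.percentile(p[:,2],[5,95]))
b=(abs(P[...,0]-660)<40)&(abs(P[...,1]+41)<40)&(z>80);p=P[b];print('ticket',len(p),np.median(p,0),cv2.minAreaRect(p[:,:2].astype(np.float32)))
im,d,ci=cap('wrist','w7');P=cloud(ci,d)*1000;z=P[...,2]
for n,y in(('candle',-270),('bell',-358)):
    b=(abs(P[...,0]-528)<30)&(abs(P[...,1]-y)<30)&(z>126)&(z<142);p=P[b];print(n,len(p),cv2.minAreaRect(p[:,:2].astype(np.float32)) if len(p) else '')
cv2.imwrite('pics/c7.png',np.vstack([im[:300],cv2.resize(T[125:275,120:440],(640,300))]))
E
```

```text
[ 0.53083776 -0.27040166  0.1908929 ]
icon 747 [478.63399265 299.35987135  37.50087023] ((479.7041015625, 305.5943298339844), (80.59002685546875, 50.14274215698242), 84.9260482788086) [35.01992969 40.01943572]
ticket 143 [659.0899286  -40.02605532  86.42515152] ((659.7249755859375, -40.685203552246094), (55.620697021484375, 10.794567108154297), 82.061767578125)
candle 846 ((531.8271484375, -267.9634704589844), (25.591480255126953, 25.1589298248291), 79.13775634765625)
bell 689 ((524.0567626953125, -357.5583801269531), (21.171403884887695, 20.16989517211914), 79.38221740722656)
```

View pics/c7.png

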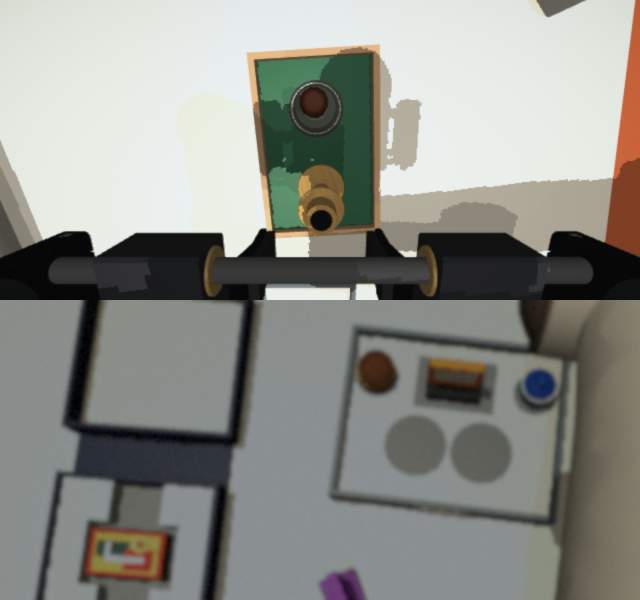

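Icon lies flat in its pocket (125,553 in the lower half), the ticket stands on the icon spot (455,382), and both cleared pieces are upright in the side tray. Now the candlestick goes back.

Emit:
play_rows(commands="0 0 -0.5 0 0 0;0 0 -0.9 0 0 0;0 0 -0.7 0 0 0;0 0 -0.3 0 0 0;0 0 -0.187 0 0 0;0 0 0 0 0 0;0 0 0 0 0 0")

```text
time_s: 37.5
tcp_pos: [0.532, -0.2701, 0.1144]
ee_rot: [[-0.143, -0.99, 0.002], [-0.99, 0.143, -0.001], [0.0, -0.002, -1.0]]
wrist_force: [-0.4, 0.2, -0.9]
gripper_width: 0.632
gripper_force: 0.0
```

Emit:
play_rows(commands="0 0 0 0 0 0;0 0 0 0 0 0;0 0 0 0 0 0;0 0 0 0 0 0;0 0 0 0 0 0;0 0 0 0 0 0;0 0 0.2 0 0 0;0 0 0.5 0 0 0;0 0 0.8 0 0 0;0 0 0.8 0 0 0;0 0 0.5 0 0 0;0 0 0.2 0 0 0;0 0 0 0 0 0", grip=15)

```text
time_s: 38.8
tcp_pos: [0.5313, -0.27, 0.2038]
ee_rot: [[-0.144, -0.99, 0.001], [-0.99, 0.144, 0.0], [-0.0, -0.001, -1.0]]
wrist_force: [0.6, -0.0, -2.4]
gripper_width: 0.292
gripper_force: 30.0
```

Emit:
play_rows(commands="0.06 0.3 0 0 0 0;0.14 0.6 0 0 0 0;0.16 0.72 0 0 0 0;0.16 0.72 0 0 0 0;0.16 0.72 0 0 0 0;0.16 0.72 0 0 0 0;0.16 0.72 0 0 0 0;0.16 0.72 0 0 0 0;0.16 0.72 0 0 0 0;0.16 0.72 0 0 0 0;0.16 0.72 0 0 0 0;0.16 0.72 0 0 0 0;0.16 0.6 0 0 0 0;0.1 0.37 0 0 0 0;0 0 0 0 0 0;0 0 0 0 0 0;0 0 0 0 0 0")

```text
time_s: 40.5
tcp_pos: [0.5927, 0.0013, 0.2033]
ee_rot: [[-0.144, -0.99, -0.001], [-0.99, 0.144, -0.0], [0.0, 0.001, -1.0]]
wrist_force: [0.1, -0.7, -3.3]
gripper_width: 0.293
gripper_force: 30.0
```

Emit:
play_rows(commands="0 0.02 -0.3 0 0 0;0 0 -0.7 0 0 0;0 0 -0.8 0 0 0;0 0 -0.5 0 0 0;0 0 -0.3 0 0 0;0 0 -0.13 0 0 0;0 0 -0.05 0 0 0;0 0 0 0 0 0;0 0 -0.02 0 0 0;0 0 -0.02 0 0 0;0 0 0 0 0 0")

```text
time_s: 41.6
tcp_pos: [0.5932, 0.0027, 0.1192]
ee_rot: [[-0.144, -0.99, 0.001], [-0.99, 0.144, 0.0], [-0.0, -0.001, -1.0]]
wrist_force: [-1.3, 0.7, -2.3]
gripper_width: 0.293
gripper_force: 30.0
```

Emit:
play_rows(commands="0 0 -0.02 0 0 0;0 0 -0.015 0 0 0;0 0 0 0 0 0")

```text
time_s: 41.9
tcp_pos: [0.5933, 0.0027, 0.1186]
ee_rot: [[-0.143, -0.99, 0.001], [-0.99, 0.143, -0.0], [-0.0, -0.001, -1.0]]
wrist_force: [-0.9, -0.7, 2.0]
gripper_width: 0.297
gripper_force: 30.0
```

Emit:
play_rows(commands="0 0 0 0 0 0;0 0 0 0 0 0;0 0 0 0 0 0;0 0 0 0 0 0;0 0 0.2 0 0 0;0 0 0.5 0 0 0;0 0 1 0 0 0;0 0 1 0 0 0;0 0 0 0 0 0", grip=55)

```text
time_s: 42.8
tcp_pos: [0.596, 0.0028, 0.2044]
ee_rot: [[-0.143, -0.99, 0.011], [-0.99, 0.143, 0.001], [-0.002, -0.01, -1.0]]
wrist_force: [0.3, 0.3, 0.8]
gripper_width: 0.632
gripper_force: 0.0
```

Emit:
play_rows(commands="-0.178 -0.924 0 0 0 0;-0.178 -0.924 0 0 0 0;-0.178 -0.924 0 0 0 0;-0.178 -0.924 0 0 0 0;-0.178 -0.924 0 0 0 0;-0.178 -0.924 0 0 0 0;-0.178 -0.924 0 0 0 0;-0.178 -0.924 0 0 0 0;-0.178 -0.924 0 0 0 0;-0.178 -0.924 0 0 0 0;-0.178 -0.924 0 0 0 0;-0.178 -0.924 0 0 0 0;-0.178 -0.924 0 0 0 0;0 0 0 0 0 0;0 0 0 0 0 0")

```text
time_s: 44.3
tcp_pos: [0.5231, -0.358, 0.1982]
ee_rot: [[-0.145, -0.989, -0.001], [-0.989, 0.145, 0.001], [-0.001, 0.001, -1.0]]
wrist_force: [-0.3, -0.4, 0.4]
gripper_width: 0.631
gripper_force: 0.0
```

Emit:
play_rows(commands="0 0 -0.5 0 0 0;0 0 -0.9 0 0 0;0 0 -0.9 0 0 0;0 0 -0.7 0 0 0;0 0 -0.4 0 0 0;0 0 -0.163 0 0 0;0 0 0 0 0 0;0 0 0 0 0 0")

```text
time_s: 45.1
tcp_pos: [0.5245, -0.3579, 0.0931]
ee_rot: [[-0.143, -0.99, 0.002], [-0.99, 0.143, -0.001], [0.001, -0.002, -1.0]]
wrist_force: [0.6, 0.7, 0.5]
gripper_width: 0.631
gripper_force: 0.0
```

Emit:
play_rows(commands="0 0 0 0 0 0;0 0 0 0 0 0;0 0 0 0 0 0;0 0 0 0 0 0;0 0 0 0 0 0;0 0 0 0 0 0;0 0 0 0 0 0", grip=10)

```text
time_s: 45.8
tcp_pos: [0.5237, -0.3578, 0.092]
ee_rot: [[-0.144, -0.99, 0.0], [-0.99, 0.144, -0.0], [0.0, -0.0, -1.0]]
wrist_force: [1.3, -0.2, 1.2]
gripper_width: 0.244
gripper_force: 30.0
```

Emit:
play_rows(commands="0 0 0.2 0 0 0;0 0 0.5 0 0 0;0 0 0.8 0 0 0;0 0 0.8 0 0 0;0 0 0.5 0 0 0;0 0 0.2 0 0 0;0 0 0 0 0 0")

```text
time_s: 46.5
tcp_pos: [0.5234, -0.3576, 0.182]
ee_rot: [[-0.144, -0.99, 0.0], [-0.99, 0.144, 0.0], [-0.0, -0.0, -1.0]]
wrist_force: [0.2, 0.1, -5.1]
gripper_width: 0.238
gripper_force: 30.0
```

Emit:
play_rows(commands="0.06 0.3 0 0 0 0;0.14 0.6 0 0 0 0;0.16 0.74 0 0 0 0;0.16 0.74 0 0 0 0;0.16 0.74 0 0 0 0;0.16 0.74 0 0 0 0;0.16 0.74 0 0 0 0;0.16 0.74 0 0 0 0;0.16 0.74 0 0 0 0;0.16 0.74 0 0 0 0;0.16 0.74 0 0 0 0;0.16 0.74 0 0 0 0;0.16 0.74 0 0 0 0;0.1 0.57 0 0 0 0;0 0 0 0 0 0;0 0 0 0 0 0;0 0 0 0 0 0")

```text
time_s: 48.2
tcp_pos: [0.5849, -0.0699, 0.1815]
ee_rot: [[-0.144, -0.99, -0.001], [-0.99, 0.144, -0.0], [0.0, 0.001, -1.0]]
wrist_force: [0.5, -0.3, -4.2]
gripper_width: 0.246
gripper_force: 30.0
```

Emit:
play_rows(commands="0 0 -0.3 0 0 0;0 0 -0.7 0 0 0;0 0 -0.8 0 0 0;0 0 -0.5 0 0 0;0 0 -0.3 0 0 0;0 0 -0.13 0 0 0;0 0 -0.07 0 0 0;0 0 0 0 0 0;0 0 -0.02 0 0 0;0 0 0 0 0 0")

```text
time_s: 49.2
tcp_pos: [0.5857, -0.0694, 0.0979]
ee_rot: [[-0.144, -0.99, 0.001], [-0.99, 0.144, 0.0], [-0.0, -0.001, -1.0]]
wrist_force: [0.5, -0.0, -4.2]
gripper_width: 0.244
gripper_force: 30.0
```

Emit:
play_rows(commands="0 0 -0.02 0 0 0;0 0 -0.02 0 0 0;0 0 0 0 0 0")

```text
time_s: 49.5
tcp_pos: [0.5858, -0.0694, 0.097]
ee_rot: [[-0.143, -0.99, 0.001], [-0.99, 0.143, -0.0], [-0.0, -0.001, -1.0]]
wrist_force: [-1.5, 1.4, 0.9]
gripper_width: 0.24
gripper_force: 30.0
```

Emit:
play_rows(commands="0 0 0 0 0 0;0 0 0 0 0 0;0 0 0 0 0 0;0 0 0 0 0 0;0 0 0.2 0 0 0;0 0 0.5 0 0 0;0 0 1 0 0 0;0 0 1 0 0 0;0 0 1 0 0 0;0 0 1 0 0 0;0 0 1 0 0 0;0 0 1 0 0 0;0 0 1 0 0 0;0.43 0.31 0 0 0 0;0 0 0 0 0 0;0 0 0 0 0 0;0 0 0 0 0 0", grip=60)

```text
time_s: 51.2
tcp_pos: [0.5976, -0.0603, 0.3257]
ee_rot: [[-0.144, -0.99, -0.003], [-0.99, 0.144, -0.0], [0.001, 0.003, -1.0]]
wrist_force: [-0.5, 0.1, 0.6]
gripper_width: 0.688
gripper_force: 0.0
```

```bash
python3 - <<'E'
from h import *
s=r.sense();print(s['tcp_pos'],s['time_s'])
im,d,ci=cap('wrist','w8');P=cloud(ci,d)*1000;f=np.load('w1.npz');P0=cloud({k:f[k] for k in('mtx','R','t')},f['d'])*1000
for n,cx,cy,rr,lo,hi in(('socket',592,3,20,136,145),('pan',592,3,27,104,116),('bell',585,-70,20,130,145),('bellbody',585,-70,36,22,42),('pot',651,-131,25,48,60),('wb',674,43,24,42,52),('ticket',660,-41,45,83,93)):
    for Q in(P0,P):
        b=(abs(Q[...,0]-cx)<rr)&(abs(Q[...,1]-cy)<rr)&(Q[...,2]>lo)&(Q[...,2]<hi);p=Q[b][:,:2].astype(np.float32)
        if len(p)>3:
            c,_,a=cv2.minAreaRect(p);print(n,len(p),np.round(c,1),np.round(np.median(p,0),1),round(a,1))
T=cap('side')[0];cv2.imwrite('pics/c8.png',np.vstack([im[:300],T[110:400]]))
E
```

```text
[ 0.59764087 -0.06025344  0.3257479 ] 51.2
socket 317 [592.5   4.4] [592.6   3.4] 25.1
socket 311 [593.7   4.6] [593.5   3.9] 81.7
pan 290 [592.4   2. ] [591.9  -4.9] 88.0
pan 289 [594.    2.6] [593.3  -3.9] 0.5
bell 237 [585.3 -69.5] [585.2 -70.3] 81.7
bell 237 [586.  -69.4] [586.  -70.4] 18.6
bellbody 311 [585.4 -71. ] [585.8 -84.8] 5.9
bellbody 313 [586.1 -71.1] [586.2 -84.9] 1.4
pot 203 [ 652.1 -130.5] [ 651.2 -131.4] 81.9
pot 209 [ 651.2 -131.2] [ 651.4 -131.5] 1.3
wb 430 [674.6  43.3] [674.1  41.4] 28.6
wb 428 [674.4  43.2] [674.   41.6] 31.8
ticket 276 [661.7 -41.1] [661.1 -41.7] 81.6
```

View pics/c8.png

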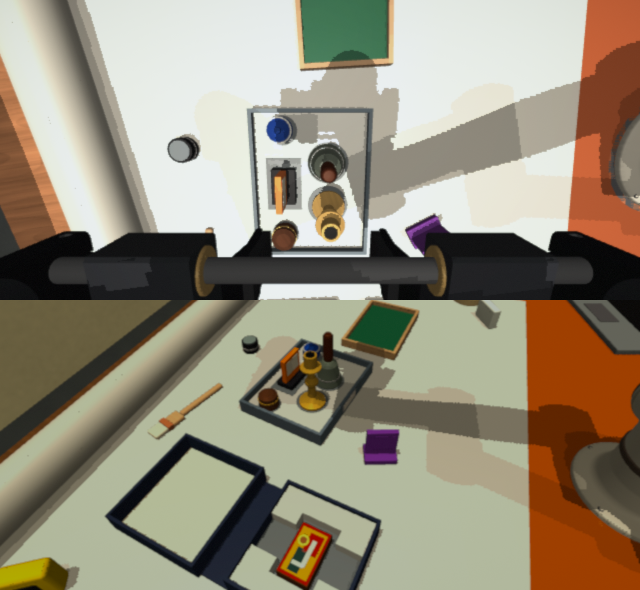

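The candlestick and bell are back upright within about 1.5 mm of their first places. The ticket stands on the icon spot at (282,185), the icon lies flat in the pocket at (305,550), and the pot and wooden box have not moved.

```bash
python3 -c "
from h import *
print(r.finish_job())"
```

```text
the job is handed in; nothing more can be done
None
```

The job is done and handed in at about 51 s: the icon lies face up in the loan box pocket, the ticket stands on its empty spot, and the candlestick and bell are back upright within about 1.5 mm of where they stood.

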